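# Break the burred edge of a sawn profile with forward file strokes

## Task

The sawn top end of the aluminium profile in the vice has a burr along its edge on the fixed-jaw side, nearest the robot. Take the file from its rest and break that edge with at least three forward strokes under light pressure: tip raised about 30 degrees, file square across the edge, pushed over it from the tip end of the blade to the handle end; at the end of each stroke lift the file off and carry it back clear of the work, and never lean hard on it. Then lay the file back in its rest as it was; nothing but the file may touch the work or the vice, and the other things on the bench stay where they are.

Things in the scene. Friction and masses are not known exactly. Their poses are not given: they have to be found in the camera images.
- file: flat hand file, 176 mm, 70 to 120 g: orange handle 72 long, 20 wide, 18 mm high; steel blade 96 x 16 x 5 mm. Origin on the long axis, in the handle, where to grip it across its width; x points to the tip, y across the width, z up from the flat side as it lies. Handle from x = -50 to +22 mm, blade from x = +30 to +126 mm, blade faces at z = -2.5 and +2.5 mm. It may turn a little in a weak grip
- file_tip (a point): tip of the blade, 126 mm along the file's x axis from its origin, on the long axis
- file_rest: grey file rest, fixed: base plate 172 x 50 x 8 mm, notched saddles 12 mm thick at x = -38 mm (notch 29 wide, floor 29 high, for the handle) and x = +104 mm (notch 26 wide, floor 35.5 high, for the blade), notch walls 9.5 mm. Origin on its underside; the file's origin rests 38 mm above it, x axes alike. Between the saddles the handle is free down to the base plate
- board_vice: grey circuit-board vice, fixed, 86 x 230 mm; it carries the work. Origin under the middle of the base, z up, x along the jaws' width, y from clamp knob to fixed jaw (robot's side): a forward stroke runs along -y. Jaws 68 mm wide, tops 67 mm high; fixed jaw y = +77 to +98, moving jaw +34 to +55, base (11 mm high) -83 to +107 mm
- jaw_line (a point): middle of the fixed jaw's upper inner edge, on the vice (77 mm along its y, 67 mm up), axes as the vice. The work, an upright aluminium profile tube 60 wide (x) and 22 mm thick (y), rises from here: its burred edge is the top edge of its near face, level, straight above this point, along x. How far above, 40 to 60 mm, differs each time and is not reported: feel or see it. Firmly clamped
- alcohol_bottle: white squeeze bottle with blue cap, 44 mm wide, 131 mm high; stands loose. Origin under its middle
- battery_9v: block battery, 18 x 26 x 48 mm, stands loose on end. Origin under its middle
- solder_reel: reel of solder, 58 mm across, 76 mm high; stands loose. Origin under its middle

How it is judged:
On the way, in this order (a step that is already met when the one before it is completed fails the run):
1. first stroke begins: file pitched tip up, square across the burred edge and pressed on it with the part of the blade next to the tip (handle far back) (contact force between file and board_vice above 1.5 N and angle between file's own x axis and vertical between 0.78 and 1.27 rad and angle between the y axis of file and the x axis of board_vice, either way round below 0.45 rad and x of file_tip in the frame of jaw_line between -0.04 and 0.04 m and y of file in the frame of jaw_line above 0.078 m), for 0.1 s.
2. first stroke has run forward: still pressed on the edge, now with the part of the blade next to the handle (contact force between file and board_vice above 1.5 N and angle between file's own x axis and vertical between 0.78 and 1.27 rad and angle between the y axis of file and the x axis of board_vice, either way round below 0.45 rad and x of file_tip in the frame of jaw_line between -0.04 and 0.04 m and y of file in the frame of jaw_line below 0.058 m), for 0.1 s.
3. the file is lifted clear of the work where the stroke ended (contact force between file and board_vice below 0.1 N and y of file in the frame of jaw_line below 0.065 m), for 0.1 s.
4. the file has come back clear of the work, the tip end of its blade over the edge again (contact force between file and board_vice below 0.1 N and y of file in the frame of jaw_line above 0.078 m), for 0.1 s.
5. second stroke begins: file pitched tip up, square across the burred edge and pressed on it with the part of the blade next to the tip (handle far back) (all of step 1), for 0.1 s.
6. second stroke has run forward: still pressed on the edge, now with the part of the blade next to the handle (all of step 2), for 0.1 s.
7. the file is lifted clear of the work where the stroke ended (all of step 3), for 0.1 s.
8. the file has come back clear of the work, the tip end of its blade over the edge again (all of step 4), for 0.1 s.
9. third stroke begins: file pitched tip up, square across the burred edge and pressed on it with the part of the blade next to the tip (handle far back) (all of step 5), for 0.1 s.
10. third stroke has run forward: still pressed on the edge, now with the part of the blade next to the handle (all of step 6), for 0.1 s.
At the end, for the whole second after the job is handed in: the file lies released and still in both notches of its rest, the same way round as at the start: its origin within 12 mm along and 8 mm across the rest and 34 to 42 mm above the rest's underside, level within 0.1 rad (x of file in the frame of file_rest between -0.012 and 0.012 m and y of file in the frame of file_rest between -0.008 and 0.008 m and z of file in the frame of file_rest between 0.034 and 0.042 m and x of file_tip in the frame of file_rest above 0.1 m and angle between the z axis of file and the z axis of file_rest, either way round below 0.1 rad and linear speed of file below 0.01 m/s); the robot touches nothing.
It fails at once if the file is pressed on the work or the vice with more than 25 N (contact force between file and board_vice above 25 N).
It fails at once if the gripper or arm touches the work or the vice with more than 0.5 N (contact force between any of the fingers, the arm and board_vice above 0.5 N).
It fails at once if the squeeze bottle is shifted by more than 20 mm (distance of alcohol_bottle from where it was at the start of the episode above 0.02 m).
It fails at once if the battery is shifted by more than 20 mm (distance of battery_9v from where it was at the start of the episode above 0.02 m).
It fails at once if the solder reel is shifted by more than 20 mm (distance of solder_reel from where it was at the start of the episode above 0.02 m).
It also fails if it takes over 69 s, if anything falls off the work surface, if the arm or the gripper's body presses on something with over 40 N, if the wrist force passes 120 N, or if a joint passes its speed limit or range.

## Robot

A 6-joint arm with a two-finger parallel gripper is mounted at the origin on a cart in front of the work surface, level with it; the furniture and walls round the work are solid. World frame = base frame: x ahead of the robot, y to its left, z up, the work surface at z = 0. Lengths are in m, angles in rad, forces in N, time in s.
With the tool pointing down it reaches from about 0.35 to 0.775 m from the base axis. Payload 7.3 kg.
Tool frame: the origin (TCP) lies at the very end of the fingers, on their centre line; the grasp point (between the pads) lies 19 mm behind it; z points along the fingers, y is the line along which they close (so a half turn about z gives the same grasp; the last joint's range is limited). The gripper opens to 92 mm and grips with 3 to 60 N. Pads are 19 mm wide; open, the fingers measure 130 mm over their backs; the gripper's body (75 mm by 190 mm) begins 47 mm behind the grasp point.
Start: joints at [1.041, 0.342, 1.524, -0, 1.275, -0.146], TCP at [0.197, 0.487, 0.227] pointing down, gripper open.
Joint ranges: [-2.53, 2.53], [-0.77, 2.02], [0.04, 2.7], [-1, 4.14], [0.28, 2.66], [-3.11, 3.11]. Speed limits (rad/s): [2.57, 2.57, 3.14, 3.14, 3.14, 3.14].

## Interface

Orientations are given as [roll, pitch, yaw] about the fixed x, y, z axes, in that order (R = Rz(yaw) Ry(pitch) Rx(roll)).
In Python, from cell import robot gives the robot as it stands.
- The arm moves only by the tool apply_moves, never from a script. Its argument "motion" is text: rows parted by semicolons, each of 7 numbers parted by spaces: the opening in per cent of the stroke, from 0 (shut) to 100 (fully open), then the shift along the tool's x, y, z in cm, then the turn, a rotation vector about the tool's x, y, z in rad. A call has 1 to 20 rows; each row shifts and turns the commanded pose from where the row before left it, along the tool's axes as they then stand; what a row does not reach is not made up. A row lasts 1/8 s, in which the tool goes at most 62.5 mm and 10.7 degrees, less where a joint would pass 70% of its speed; a pose out of reach is approached as far as the arm can. A call with a gripper value outside its range is refused whole. The fingers move at their own pace and stop on an object; "force" is the grip in N (left out, the last holds). Time passes only in rows, so rows that do not move let the fingers close. It gives the time, the measured TCP pose, the force, the opening and the grip force at its end, in the units of the state.
- robot.observe(): the state, without advancing time (a new reading comes with each control period).
- robot.read_camera(name): name is "side" or "top" or "wrist"; returns a dict with "img" (420x560x3 uint8, red, green, blue), "fovy" (degrees; the focal length in pixels is half the picture's height over the tangent of half this angle, whatever the lens; pixels are square), "cx", "cy" (the principal point, pixels), "R" (3x3) and "t" (3): a world point X has camera coordinates R X + t; the wrist camera has in their place "hand_eye" (4x4, takes a point from camera to tool coordinates, whose origin is the TCP and whose axes are the flange's). Camera axes: x right, y down, z forward; pixel columns grow to the right and rows downward; lengths in m; the calibration is good to about 2 mm. A picture is of the moment at which its call begins: read the wrist's pose just before it. There is no depth.
- robot.hand_in(): hands the job in; it is judged then, once.
Trained networks look in a picture, given as the dict that the camera call returned (one of the last four; its "shot" number tells which), for a name from the list of things; names that differ only in an ending like _2 or _b are one class to them, and where a whole thing is asked for, a point or a joint stands for the part that bears it (a point fixed in the world has none). Each returns a list of dicts, best first, with "score" (0 to 1); they miss things now and then, are a little off and sometimes report something else, mostly with a low value. They report only what shows in the picture. A call takes as long as a camera call.
- robot.search_frame(target, picture): "centre" ([x, y, z] in m, in world coordinates, good to about 4 mm: the middle of the surface that is visible of it).
- robot.trace(target, picture): "pixels" (420x560 bool, what is visible of it).
The state is a dict: "time": time; "qpos": joint angles; "qvel": joint speeds; "joint_efforts": joint torques, N m; "tool_pos": TCP position; "tool_rot": TCP orientation; "contact_force": force on the tool from outside, world axes, zero at the start; "torque": the same for the moment, N m; "opening": finger opening in m; "grip_force": force on a finger pad.
Only numpy, scipy, OpenCV 4.12 (cv2) and the standard library are available. Lean on these libraries where they do the work, as an engineer would, in place of code of your own. Each camera call takes 0.05 s, during which the arm holds its last target. There are 200 camera calls.

## Working session

There is one attempt and no reset: what is moved stays moved. The work goes in short steps, Python scripts to look and compute and a tool call to move; the robot and the scene stay as the last step left them, time stands still between calls to the robot, and variables do not carry over. Pictures are saved under pics/ and viewed, at most 10 in all, crops included, and the job is handed in when it is done.

Besides the shell and the picture viewer there is one more tool, called after "Call:" as name(argument=value, ...), one argument or row to a line, values as JSON. apply_moves: Moves the arm, as the interface text tells. Its arguments: {"type":"object","properties":{"motion":{"type":"string"},"force":{"type":"number"}},"required":["motion"]}

```bash
mkdir -p pics; ls; cat > h.py <<'E'
import numpy as np,cv2
from cell import robot
from scipy.spatial.transform import Rotation as Ro
def ray(p,u,v):
    f=210/np.tan(np.radians(p['fovy'])/2)
    d=p['R'].T@np.array([(u-p['cx'])/f,(v-p['cy'])/f,1]); o=-p['R'].T@p['t']; return o,d
def onz(p,u,v,z):
    o,d=ray(p,u,v); return o+d*(z-o[2])/d[2]
def proj(p,X):
    f=210/np.tan(np.radians(p['fovy'])/2); c=np.array(p['R'])@X+p['t']; return np.array([p['cx']+f*c[0]/c[2],p['cy']+f*c[1]/c[2]])
def cam(n):
    p=robot.read_camera(n)
    if 'R' in p: p['R']=np.array(p['R']);p['t']=np.array(p['t'])
    return p
def save(p,n): cv2.imwrite('pics/'+n,p['img'][:,:,::-1])
E
python3 - <<'E'
from h import *
s=robot.observe();print({k:np.round(v,3).tolist() for k,v in s.items()})
ims=[]
for n in('top','side'):
    p=cam(n);ims.append(p['img']);print(n,p['fovy'],p['cx'],p['cy'],np.round(-p['R'].T@p['t'],3),{k for k in p})
    save(p,n+'.png')
    for t in('file','file_rest','board_vice','alcohol_bottle','battery_9v','solder_reel'):
        r=robot.search_frame(t,p); print(t,[(np.round(a['centre'],3).tolist(),round(a['score'],2)) for a in r[:2]])
        if t in('file','file_rest','board_vice'):
            r=robot.trace(t,p)
            if r:
                ys,xs=np.nonzero(r[0]['pixels']);print(xs.min(),xs.max(),ys.min(),ys.max(),cv2.minAreaRect(np.c_[xs,ys].astype(np.float32)))
E
```

```text
pics
{'time': 0.0, 'qpos': [1.041, 0.343, 1.525, -0.0, 1.275, -0.146], 'qvel': [0.001, -0.0, 0.001, 0.0, 0.0, 0.0], 'joint_efforts': [0.002, -43.125, -24.422, 0.072, 0.056, -0.0], 'tool_pos': [0.196, 0.486, 0.226], 'tool_rot': [-3.14, -0.0, 2.758], 'contact_force': [-0.156, -0.074, -0.129], 'torque': [0.0, 0.019, -0.049], 'grip_force': 0.0, 'opening': 0.092}
top 46.37242646869109 275.06179721214556 207.1407479570266 [ 0.499 -0.04   0.959] {'t', 'shot', 'fovy', 'cy', 'img', 'cx', 'R'}
file [([0.51, -0.238, 0.039], 0.6)]
353 381 179 270 ((367.41448974609375, 224.2380828857422), (93.48463439941406, 14.057291030883789), 79.50852966308594)
file_rest [([0.521, -0.225, 0.009], 0.82)]
342 385 181 271 ((362.7884826660156, 225.44232177734375), (88.25225830078125, 29.221303939819336), 78.69007110595703)
board_vice [([0.577, -0.038, 0.011], 0.69)]
226 296 125 248 ((256.67279052734375, 184.25779724121094), (125.51439666748047, 44.522796630859375), 70.20112609863281)
alcohol_bottle [([0.632, 0.165, 0.079], 0.65)]
battery_9v [([0.621, 0.096, 0.045], 0.57)]
solder_reel [([0.66, -0.161, 0.046], 0.96)]
side 49.86134775693149 278.77810714991887 199.5477916539926 [ 0.335 -0.798  0.42 ] {'t', 'shot', 'fovy', 'cy', 'img', 'cx', 'R'}
file [([0.489, -0.25, 0.037], 0.63)]
225 329 257 293 ((276.79412841796875, 273.6764831542969), (15.764817237854004, 107.44328308105469), 75.96376037597656)
file_rest [([0.515, -0.242, 0.01], 0.66)]
221 330 253 315 ((274.39044189453125, 286.54107666015625), (39.20878601074219, 107.32673645019531), 69.44395446777344)
board_vice [([0.543, -0.068, 0.037], 0.96)]
227 334 183 251 ((279.71533203125, 221.66563415527344), (101.13108825683594, 67.82953643798828), 8.637131690979004)
alcohol_bottle [([0.63, 0.156, 0.063], 0.66)]
battery_9v [([0.621, 0.093, 0.028], 0.57)]
solder_reel [([0.658, -0.176, 0.035], 0.91)]
```

```bash
python3 - <<'E'
import cv2
a=cv2.imread('pics/top.png')[100:300,190:440];cv2.imwrite('pics/topc.png',cv2.resize(a,None,fx=3,fy=3,interpolation=cv2.INTER_CUBIC))
a=cv2.imread('pics/side.png')[140:340,190:440];cv2.imwrite('pics/sidec.png',cv2.resize(a,None,fx=3,fy=3,interpolation=cv2.INTER_CUBIC))
E
```

```text
(no output)
```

View pics/topc.png

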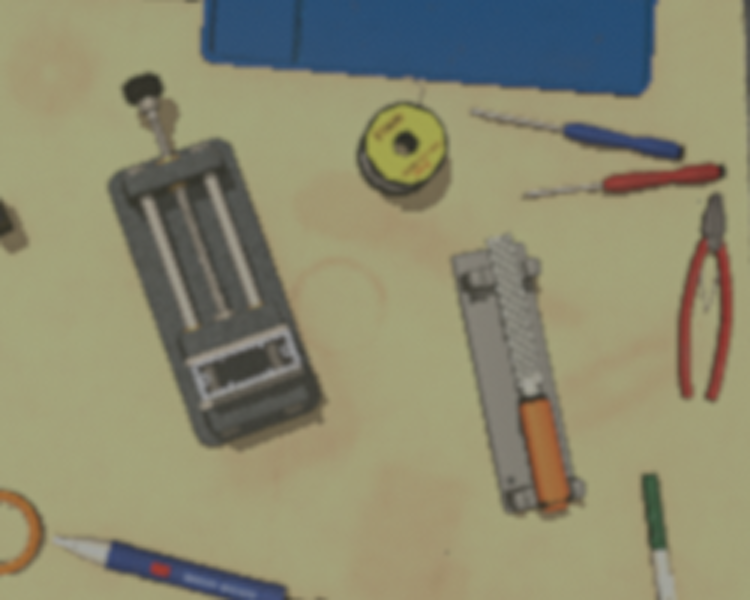

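View pics/sidec.png

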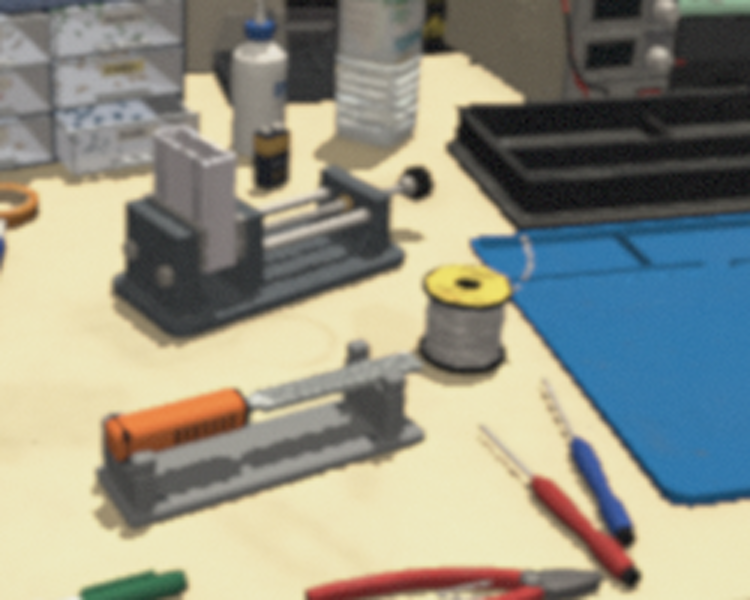

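Top view: the file's tip is at about (357,180) and its handle end at (374,269), lying in the rest. The profile top is at about (258–290, 208–235), with its near edge from (258,235) to (290,221). In the side view the near top edge runs from about (242,183) to (258,193).

```bash
python3 - <<'E'
from h import *
p=cam('top');q=cam('side')
tip=onz(p,356.7,180,.04);he=onz(p,374.3,269.3,.045)
d=(tip-he);print('file',tip,he,np.hypot(*d[:2]),np.arctan2(d[1],d[0]), he+d*50/176)
# LS triangulate profile near-edge corners
def tri(a,b):
    A=[];B=[]
    for (o,d) in (ray(p,*a),ray(q,*b)):
        d=d/np.linalg.norm(d);P=np.eye(3)-np.outer(d,d);A.append(P);B.append(P@o)
    return np.linalg.lstsq(np.vstack(A),np.hstack(B),rcond=None)[0]
print(tri((258,234.5),(241.7,183.3)),tri((290,221.5),(259,193.3)))
for z in(.107,.117,.127):
    a,b=onz(p,258,234.5,z),onz(p,290,221.5,z);print(z,a,b,np.linalg.norm(a-b),np.arctan2((a-b)[1],(a-b)[0]))
for n,(c,xy) in {'t':(p,(245,195,55,50)),'s':(q,(232,172,55,65))}.items():
    x,y,w,h=xy;cv2.imwrite('pics/z%s.png'%n,cv2.resize(c['img'][y:y+h,x:x+w,::-1],None,fx=9,fy=9,interpolation=cv2.INTER_CUBIC))
a=cv2.imread('pics/zt.png');b=cv2.imread('pics/zs.png');b=b[:450]
cv2.imwrite('pics/z.png',np.hstack([a[:,:395],b[:,:395]]))
E
```

```text
file [ 0.60434894 -0.22510191  0.04      ] [ 0.43583181 -0.25230685  0.045     ] 0.17069894676120154 0.16005635234074925 [ 0.48370599 -0.24457817  0.04357955]
[ 0.50637169 -0.03728472  0.10869361] [ 0.52628354 -0.09280542  0.10943608]
0.107 [ 0.50419835 -0.03678507  0.107     ] [ 0.52577857 -0.0928081   0.107     ] 0.06003570009010588 1.9384816826466245
0.117 [ 0.50413545 -0.03682621  0.117     ] [ 0.52546242 -0.09219178  0.117     ] 0.05933116342200768 1.938481682646624
0.127 [ 0.50407255 -0.03686734  0.127     ] [ 0.52514627 -0.09157547  0.127     ] 0.05862662675390952 1.938481682646625
```

View pics/z.png

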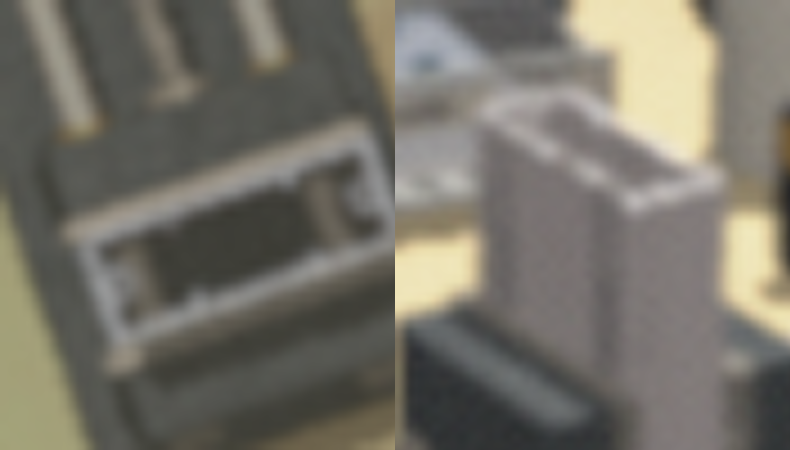

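The zoomed crops show the near top edge of the profile running in the top view from (257.8,233.3) to (288.7,221), and in the side view from (242,184.2) to (258.3,195).

```bash
python3 - <<'E'
from h import *
p=cam('top');q=cam('side')
def tri(a,b):
    A=[];B=[]
    for (o,d) in (ray(p,*a),ray(q,*b)):
        d=d/np.linalg.norm(d);P=np.eye(3)-np.outer(d,d);A.append(P);B.append(P@o)
    return np.linalg.lstsq(np.vstack(A),np.hstack(B),rcond=None)[0]
a,b=tri((257.8,233.3),(242,184.2)),tri((288.7,221),(258.3,195));d=a-b
print(a,b,np.linalg.norm(d),np.arctan2(d[1],d[0])-np.pi/2)
s=robot.observe();R=Ro.from_euler('xyz',s['tool_rot']).as_matrix()
T=np.array([.483,-.244,.15]);print(R.T@(T-s['tool_pos'])*100)
w=robot.read_camera('wrist');print(np.round(w['hand_eye'],3),w['fovy'])
E
```

```text
[ 0.50776999 -0.03680447  0.10658251] [ 0.52650344 -0.0906009   0.10528389] 0.05697968403237882 0.33509577555142767
[-53.92273648 -57.04212412   7.6707048 ]
[[-0.    -0.96  -0.279  0.076]
 [ 1.    -0.     0.     0.001]
 [-0.    -0.279  0.96  -0.158]
 [ 0.     0.     0.     1.   ]] 69.62579734023268
```

Call:
apply_moves(
  motion="55 0 0 0 0 0 0.185; 55 0 0 0 0 0 0.185; 55 0 0 0 0 0 0.185; 55 0 0 0 0 0 0.185; 55 0 0 0 0 0 0.185; 55 0 0 0 0 0 0.185; 55 0 0 0 0 0 0.185; 55 0 0 0 0 0 0.185; 55 0 0 0 0 0 0.185; 55 0 0 0 0 0 0.185; 55 0 0 0 0 0 0.185; 55 0 0 0 0 0 0.185; 55 0 0 0 0 0 0.185; 55 0 0 0 0 0 0.185; 55 0 0 0 0 0 0",
)

```text
time: 3.12
tool_pos: [0.1966, 0.4868, 0.2268]
tool_rot: [-3.142, -0.0, 0.169]
contact_force: [-0.4, 0.4, 0.4]
opening: 0.0505
grip_force: 0.0
```

Call:
apply_moves(
  motion="55 1.15 5.49 0 0 0 0; 55 1.15 5.49 0 0 0 0; 55 1.15 5.49 0 0 0 0; 55 1.15 5.49 0 0 0 0; 55 1.15 5.49 0 0 0 0; 55 1.15 5.49 0 0 0 0; 55 1.15 5.49 0 0 0 0; 55 1.15 5.49 0 0 0 0; 55 1.15 5.49 0 0 0 0; 55 1.15 5.49 0 0 0 0; 55 1.15 5.49 0 0 0 0; 55 1.15 5.49 0 0 0 0; 55 1.15 5.49 0 0 0 0; 55 1.15 5.49 0 0 0 0; 55 0 0 2 0 0 0; 55 0 0 0 0 0 0",
)

```text
time: 5.12
tool_pos: [0.4828, -0.244, 0.2051]
tool_rot: [-3.139, 0.003, 0.17]
contact_force: [0.6, 0.4, -0.1]
opening: 0.0505
grip_force: 0.0
```

```bash
cat >> h.py <<'E'
def wcam():
    s=robot.observe(); w=robot.read_camera('wrist')
    T=np.eye(4);T[:3,:3]=Ro.from_euler('xyz',s['tool_rot']).as_matrix();T[:3,3]=s['tool_pos']
    C=np.linalg.inv(T@np.array(w['hand_eye'])); w['R']=C[:3,:3];w['t']=C[:3,3];return w
E
python3 - <<'E'
from h import *
w=wcam();save(w,'w1.png')
for t in('file','file_rest'):
    r=robot.trace(t,w); ys,xs=np.nonzero(r[0]['pixels']);m=cv2.minAreaRect(np.c_[xs,ys].astype(np.float32));print(t,r[0]['score'],cv2.boxPoints(m))
    print([np.round(onz(w,*c,.038 if t=='file' else .008),4).tolist() for c in cv2.boxPoints(m)])
E
```

```text
file 0.61 [[273.  70.]
 [293.  70.]
 [293. 239.]
 [273. 239.]]
[[0.6065, -0.2127, 0.038], [0.6098, -0.2321, 0.038], [0.4348, -0.2641, 0.038], [0.4309, -0.2414, 0.038]]
file_rest 0.75 [[256.56662  78.76394]
 [302.9351   77.81765]
 [306.09995 232.8959 ]
 [259.73148 233.8422 ]]
[[0.5994, -0.1949, 0.008], [0.6088, -0.2442, 0.008], [0.4343, -0.2818, 0.008], [0.4232, -0.2249, 0.008]]
```

View pics/w1.png

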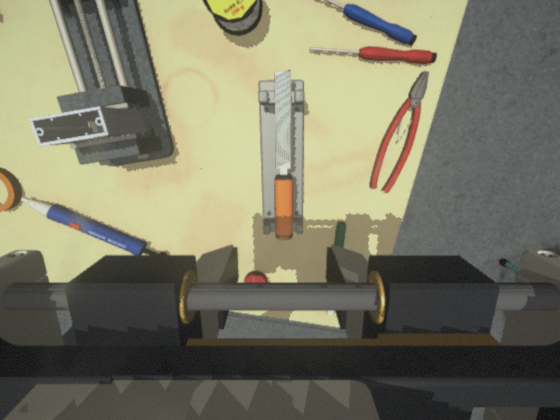

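The wrist view shows the file centred, with its tip at about (282,70) and the handle from (284,176) to (284,239). The profile's near top edge runs from (36,145) to (107,135).

```bash
python3 - <<'E'
from h import *
w=wcam()
a=onz(w,282.3,70.5,.0385);b=onz(w,284.2,238.5,.042);e=onz(w,283.7,176,.047);d=a-b
yaw=np.arctan2(d[1],d[0]);print(a,b,e,np.hypot(*d[:2]),yaw)
u=np.array([np.cos(yaw),np.sin(yaw),0]);print('origin from tip',a-.126*u,'end',b+.05*u,'front',e-.022*u)
for z in (.107,.115):
  a=onz(w,36,145,z);b=onz(w,107,135,z);d=a-b;print(z,a,b,(a+b)/2,np.linalg.norm(d),np.arctan2(d[1],d[0])-np.pi/2)
s=robot.observe();print(s['tool_pos'],s['tool_rot'])
E
```

```text
[ 0.60970258 -0.22195665  0.0385    ] [ 0.43608049 -0.25405076  0.042     ] [ 0.50756697 -0.24103172  0.047     ] 0.17656348517845427 0.18278711235909728
origin from tip [ 0.48580163 -0.24485979  0.0385    ] end [ 0.48524753 -0.24496222  0.042     ] front [ 0.48593347 -0.24503068  0.047     ]
0.107 [ 0.50766417 -0.03025224  0.107     ] [ 0.52592085 -0.08869768  0.107     ] [ 0.51679251 -0.05947496  0.107     ] 0.061230508839157295 0.30276769844645246
0.115 [ 0.509214  -0.0364353  0.115    ] [ 0.52690597 -0.09307292  0.115     ] [ 0.51805998 -0.06475411  0.115     ] 0.05933654668393917 0.30276769844645046
[ 0.48400542 -0.24367874  0.20773714] [ 3.14061632e+00 -1.18198258e-03  1.69829430e-01]
```

Call:
apply_moves(
  motion="55 -0.17 0.12 4.5 0 0 0; 55 0 0 4.5 0 0 0; 55 0 0 4.5 0 0 0; 55 0 0 3 0 0 0; 55 0 0 2 0 0 0; 55 0 0 0 0 0 0; 0 0 0 0 0 0 0; 0 0 0 0 0 0 0; 0 0 0 0 0 0 0; 0 0 0 0 0 0 0; 0 0 0 0 0 0 0; 0 0 0 0 0 0 0; 0 0 0 0 0 0 0; 0 0 0 0 0 0 0",
  force=60,
)

```text
time: 7.08
tool_pos: [0.4825, -0.2458, 0.0223]
tool_rot: [3.141, -0.001, 0.168]
contact_force: [-0.9, 0.5, 5.4]
opening: 0.0194
grip_force: 60.0
```

Call:
apply_moves(
  motion="0 0 0 -1 0 0 0; 0 0 0 -2 0 0 0; 0 0 0 -4 0 0 0; 0 0 0 -4 0 0 0; 0 0 0 -4 0 0 0; 0 0 0 -3 0 0 0; 0 0 0 0 0 0 0; 0 0 0 0 0 0 0",
)

```text
time: 8.07
tool_pos: [0.4816, -0.2451, 0.2006]
tool_rot: [-3.14, 0.001, 0.168]
contact_force: [0.1, 0.0, -1.8]
opening: 0.0194
grip_force: 60.0
```

```bash
python3 - <<'E'
from h import *
print({k:np.round(robot.observe()[k],3).tolist() for k in('tool_pos','tool_rot','contact_force','torque','opening')})
q=cam('side');r=robot.trace('file',q);print(r[0]['score'] if r else None)
w=wcam()
im=np.vstack([cv2.resize(q['img'][110:290,170:400],None,fx=2,fy=2),w['img'][30:260,60:520]]);cv2.imwrite('pics/g.png',im[:,:,::-1])
E
```

```text
{'tool_pos': [0.482, -0.245, 0.201], 'tool_rot': [-3.14, 0.001, 0.168], 'contact_force': [0.112, 0.037, -1.767], 'torque': [0.004, 0.176, 0.014], 'opening': 0.019}
0.9
```

View pics/g.png

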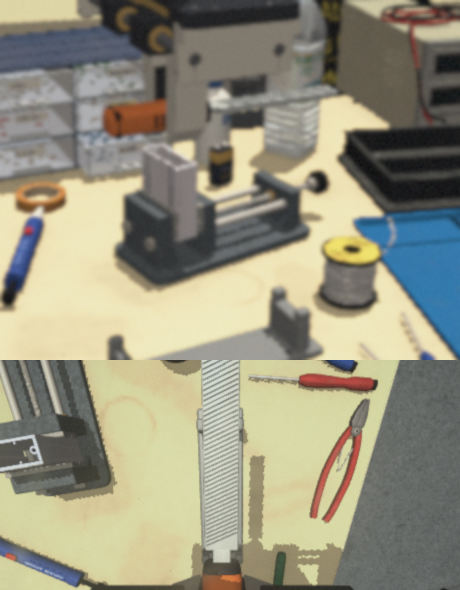

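The side view shows the file held level in the gripper, clear of the rest. The wrist view shows its blade square between the fingers.

Call:
apply_moves(
  motion="0 0 0 0 0 0 -0.162; 0 0 0 0 0 0.131 0; 0 0 0 0 0 0.131 0; 0 0 0 0 0 0.131 0; 0 0 0 0 0 0.131 0; 0 0 0 0 0 0 0",
)

```text
time: 8.98
tool_pos: [0.4804, -0.2458, 0.2001]
tool_rot: [-3.137, -0.522, 0.324]
contact_force: [0.6, -0.7, -0.9]
opening: 0.0196
grip_force: 60.0
```

```bash
cat >> h.py <<'E'
YAW=.33
def goal(E,s,c):
    f=np.array([np.cos(YAW),np.sin(YAW),0]);a=np.radians(30);z=np.array([0,0,1.])
    f3=np.cos(a)*f+np.sin(a)*z;n=-np.sin(a)*f+np.cos(a)*z
    return E-(s+.004)*f3+(c+.0025-.016)*n
def show(T):
    s=robot.observe();R=Ro.from_euler('xyz',s['tool_rot']).as_matrix()
    print('pos',np.round(s['tool_pos'],4),'rot',np.round(s['tool_rot'],3),'q',np.round(s['qpos'],2),'F',np.round(s['contact_force'],2),'tq',np.round(s['torque'],2)); print('target',np.round(T,4),'shift cm',np.round(R.T@(T-s['tool_pos'])*100,2));return R
E
python3 - <<'E'
from h import *
E=np.array([.5175,-.062,.109])
R=show(goal(E,.104,.04)+[0,0,.08]);print(np.round(R,3))
E
```

```text
pos [ 0.4804 -0.2458  0.2001] rot [-3.137 -0.522  0.324] q [-0.91  0.27  1.84  0.62  0.95 -0.01] F [ 0.58 -0.74 -0.94] tq [-0.2   0.48 -0.  ]
target [ 0.4165 -0.0966  0.1579] shift cm [ -3.23 -16.16   3.07]
[[ 0.822  0.321  0.471]
 [ 0.276 -0.947  0.163]
 [ 0.499 -0.004 -0.867]]
```

Call:
apply_moves(
  motion="0 -0.54 -2.69 0.51 0 0 0; 0 -0.54 -2.69 0.51 0 0 0; 0 -0.54 -2.69 0.51 0 0 0; 0 -0.54 -2.69 0.51 0 0 0; 0 -0.54 -2.69 0.51 0 0 0; 0 -0.54 -2.69 0.51 0 0 0; 0 0 0 0 0 0 0; 0 0 0 0 0 0 0",
)

```text
time: 9.98
tool_pos: [0.4189, -0.0978, 0.1596]
tool_rot: [3.14, -0.524, 0.331]
contact_force: [-0.6, -0.8, -1.6]
opening: 0.0199
grip_force: 60.0
```

```bash
python3 - <<'E'
from h import *
E=np.array([.5175,-.062,.109])
R=show(goal(E,.104,.04));print(np.round(R,3))
E
```

```text
pos [ 0.4189 -0.0978  0.1596] rot [ 3.14  -0.524  0.331] q [-0.76  0.1   2.22  0.75  0.71 -0.07] F [-0.62 -0.78 -1.65] tq [-0.23  0.47 -0.03]
target [ 0.4165 -0.0966  0.0779] shift cm [-4.25 -0.21  6.97]
[[ 0.819  0.324  0.474]
 [ 0.282 -0.946  0.161]
 [ 0.5    0.002 -0.866]]
```

Call:
apply_moves(
  motion="0 -1 -0.1 1.7 0 0 0; 0 -1 -0.1 1.7 0 0 0; 0 -1 0 1.7 0 0 0; 0 -1.2 0 1.85 0 0 0; 0 0 0 0 0 0 0; 0 0 0 0 0 0 0",
)

```text
time: 10.72
tool_pos: [0.4165, -0.0964, 0.0784]
tool_rot: [3.141, -0.525, 0.33]
contact_force: [0.1, -1.1, -1.3]
opening: 0.0195
grip_force: 60.0
```

```bash
python3 - <<'E'
from h import *
E=np.array([.5175,-.062,.109])
R=show(goal(E,.104,.04))
q=cam('side');w=wcam()
im=np.vstack([cv2.resize(q['img'][120:270,180:380],None,fx=3,fy=3)[:350],cv2.resize(w['img'][:250,:],(560,250))[:, :]][:1])
cv2.imwrite('pics/a.png',im[:,:,::-1])
E
```

```text
pos [ 0.4165 -0.0964  0.0784] rot [ 3.141 -0.525  0.33 ] q [-0.76  0.3   2.33  1.1   0.52 -0.5 ] F [ 0.12 -1.1  -1.26] tq [-0.16  0.53 -0.05]
target [ 0.4165 -0.0966  0.0779] shift cm [-0.03  0.02  0.03]
```

View pics/a.png

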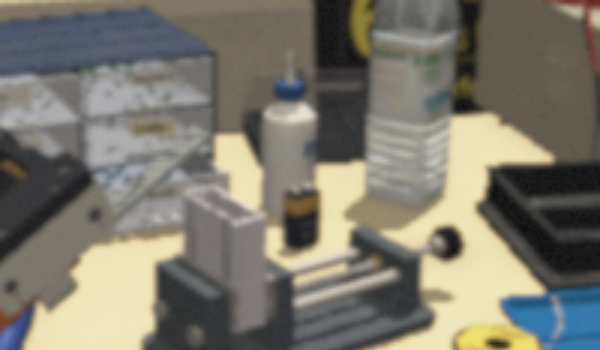

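Call:
apply_moves(
  motion="0 0 0 1 0 0 0; 0 0 0 1 0 0 0; 0 0 0 0.5 0 0 0; 0 0 0 0 0 0 0; 0 0 0 0 0 0 0",
)

```text
time: 11.45
tool_pos: [0.4277, -0.0917, 0.0565]
tool_rot: [3.141, -0.524, 0.33]
contact_force: [-0.1, -0.0, -1.9]
opening: 0.0198
grip_force: 60.0
```

```bash
python3 - <<'E'
from h import *
E=np.array([.5175,-.062,.109])
R=show(goal(E,.104,.0))
E
```

```text
pos [ 0.4277 -0.0917  0.0565] rot [ 3.141 -0.524  0.33 ] q [-0.72  0.37  2.33  1.25  0.48 -0.63] F [-0.11 -0.02 -1.92] tq [-0.16  0.52  0.01]
target [ 0.4354 -0.0901  0.0433] shift cm [0.02 0.1  1.53]
```

Call:
apply_moves(
  motion="0 0 0 0.3 0 0 0; 0 0 0 0.3 0 0 0; 0 0 0 0 0 0 0",
)

```text
time: 11.82
tool_pos: [0.4304, -0.0904, 0.0508]
tool_rot: [-3.141, -0.524, 0.33]
contact_force: [0.0, 0.1, -0.8]
opening: 0.0196
grip_force: 60.0
```

Call:
apply_moves(
  motion="0 0 0 0.25 0 0 0; 0 0 0 0 0 0 0",
)

```text
time: 12.08
tool_pos: [0.4316, -0.0901, 0.0487]
tool_rot: [-3.141, -0.524, 0.33]
contact_force: [-0.2, -0.6, -0.8]
opening: 0.0194
grip_force: 60.0
```

Call:
apply_moves(
  motion="0 0 0 0.2 0 0 0; 0 0 0 0 0 0 0",
)

```text
time: 12.32
tool_pos: [0.4326, -0.0898, 0.047]
tool_rot: [-3.141, -0.524, 0.33]
contact_force: [0.3, -0.6, -0.9]
opening: 0.0194
grip_force: 60.0
```

Call:
apply_moves(
  motion="0 0 0 0.15 0 0 0; 0 0 0 0 0 0 0",
)

```text
time: 12.58
tool_pos: [0.4333, -0.0896, 0.0457]
tool_rot: [-3.141, -0.524, 0.33]
contact_force: [0.1, -0.0, -1.0]
opening: 0.0198
grip_force: 60.0
```

Call:
apply_moves(
  motion="0 0 0 0.15 0 0 0; 0 0 0 0 0 0 0",
)

```text
time: 12.82
tool_pos: [0.434, -0.0893, 0.0444]
tool_rot: [-3.141, -0.524, 0.33]
contact_force: [-0.1, -0.0, -1.0]
opening: 0.0195
grip_force: 60.0
```

Call:
apply_moves(
  motion="0 0 0 0.12 0 0 0; 0 0 0 0 0 0 0",
)

```text
time: 13.08
tool_pos: [0.4345, -0.0891, 0.0434]
tool_rot: [-3.141, -0.524, 0.33]
contact_force: [-0.3, -0.0, -0.3]
opening: 0.0194
grip_force: 60.0
```

Call:
apply_moves(
  motion="0 0 0 0.12 0 0 0; 0 0 0 0 0 0 0",
)

```text
time: 13.32
tool_pos: [0.4351, -0.0889, 0.0424]
tool_rot: [-3.141, -0.524, 0.33]
contact_force: [-1.0, -0.3, 0.6]
opening: 0.0197
grip_force: 60.0
```

```bash
python3 - <<'E'
from h import *
show(goal(np.array([.5175,-.062,.109]),.104,.0))
E
```

```text
pos [ 0.4351 -0.0889  0.0424] rot [-3.141 -0.524  0.33 ] q [-0.7   0.42  2.33  1.35  0.46 -0.72] F [-1.   -0.29  0.56] tq [-0.15  0.31  0.02]
target [ 0.4354 -0.0901  0.0433] shift cm [ 0.04  0.12 -0.08]
```

Call:
apply_moves(
  motion="0 0 0 0.15 0 0 0; 0 0 0 0 0 0 0; 0 0 0 0 0 0 0",
)

```text
time: 13.7
tool_pos: [0.4358, -0.0887, 0.0412]
tool_rot: [-3.142, -0.524, 0.33]
contact_force: [-4.7, -1.1, 3.4]
opening: 0.0195
grip_force: 60.0
```

Call:
apply_moves(
  motion="0 0.6 0 -0.02 0 0 0; 0 0.6 0 -0.02 0 0 0; 0 0 0 0 0 0 0",
)

```text
time: 14.08
tool_pos: [0.446, -0.0853, 0.0479]
tool_rot: [3.141, -0.525, 0.331]
contact_force: [0.0, 0.3, 5.1]
opening: 0.0193
grip_force: 60.0
```

Call:
apply_moves(
  motion="0 0.6 0 -0.03 0 0 0; 0 0.6 0 -0.03 0 0 0; 0 0 0 0 0 0 0",
)

```text
time: 14.45
tool_pos: [0.4553, -0.0821, 0.0542]
tool_rot: [3.141, -0.525, 0.331]
contact_force: [-0.2, 0.9, 4.6]
opening: 0.0195
grip_force: 60.0
```

Call:
apply_moves(
  motion="0 0.6 0 -0.02 0 0 0; 0 0.6 0 -0.02 0 0 0; 0 0 0 0 0 0 0",
)

```text
time: 14.82
tool_pos: [0.4648, -0.0787, 0.0604]
tool_rot: [3.141, -0.525, 0.33]
contact_force: [-0.5, 0.7, 3.8]
opening: 0.0196
grip_force: 60.0
```

Call:
apply_moves(
  motion="0 0.6 0 -0.02 0 0 0; 0 0.6 0 -0.02 0 0 0; 0 0 0 0 0 0 0; 0 0 0 0 0 0 0",
)

```text
time: 15.32
tool_pos: [0.4743, -0.0755, 0.0667]
tool_rot: [-3.141, -0.525, 0.33]
contact_force: [-0.6, 1.4, 2.7]
opening: 0.0195
grip_force: 60.0
```

```bash
python3 - <<'E'
from h import *
show(goal(np.array([.5175,-.062,.1075]),.056,.0))
q=cam('side')
cv2.imwrite('pics/b.png',cv2.resize(q['img'][120:270,180:380,::-1],None,fx=3,fy=3,interpolation=cv2.INTER_CUBIC))
E
```

```text
pos [ 0.4743 -0.0755  0.0667] rot [-3.141 -0.525  0.33 ] q [-0.6   0.38  2.23  1.15  0.45 -0.4 ] F [-0.64  1.42  2.69] tq [0.1  0.04 0.09]
target [ 0.4747 -0.0767  0.0658] shift cm [-0.04  0.12  0.08]
```

View pics/b.png

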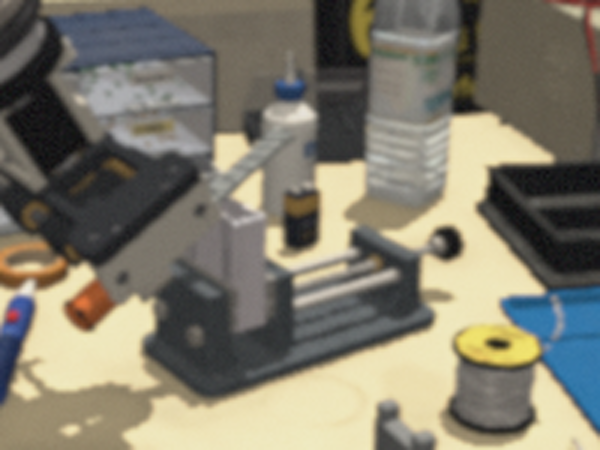

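Side view: the file lies tip up across the edge, with the gripper on the near side clear of the jaw. Next: lift off, go back, and start the second stroke.

Call:
apply_moves(
  motion="0 0 0 -0.6 0 0 0; 0 0 0 -0.6 0 0 0; 0 0 0 0 0 0 0; 0 0 0 0 0 0 0; 0 0 0 -1 0 0 0; 0 -1.6 0 0 0 0 0; 0 -1.6 0 0 0 0 0; 0 -1.6 0 0 0 0 0; 0 0 0 0 0 0 0; 0 0 0 0 0 0 0; 0 0 0 1 0 0 0; 0 0 0 0.8 0 0 0; 0 0 0 0 0 0 0",
)

```text
time: 17.0
tool_pos: [0.4336, -0.0894, 0.0461]
tool_rot: [-3.141, -0.524, 0.331]
contact_force: [0.1, 0.7, -0.5]
opening: 0.0197
grip_force: 60.0
```

Call:
apply_moves(
  motion="0 0 0 0.2 0 0 0; 0 0 0 0.2 0 0 0; 0 0 0 0.18 0 0 0; 0 0 0 0 0 0 0; 0 0 0 0 0 0 0",
)

```text
time: 17.62
tool_pos: [0.436, -0.0888, 0.0414]
tool_rot: [3.141, -0.525, 0.33]
contact_force: [-1.7, -0.8, 3.7]
opening: 0.0195
grip_force: 60.0
```

Call:
apply_moves(
  motion="0 0.6 0 -0.02 0 0 0; 0 0.6 0 -0.02 0 0 0; 0 0.6 0 -0.03 0 0 0; 0 0.6 0 -0.03 0 0 0; 0 0.6 0 -0.02 0 0 0; 0 0.6 0 -0.02 0 0 0; 0 0.6 0 -0.01 0 0 0; 0 0.6 0 -0.01 0 0 0; 0 0 0 0 0 0 0; 0 0 0 0 0 0 0; 0 0 0 0 0 0 0",
)

```text
time: 19.0
tool_pos: [0.4744, -0.0755, 0.0666]
tool_rot: [-3.141, -0.524, 0.33]
contact_force: [0.6, 0.5, 3.4]
opening: 0.0193
grip_force: 60.0
```

Call:
apply_moves(
  motion="0 0 0 -0.6 0 0 0; 0 0 0 -0.6 0 0 0; 0 0 0 0 0 0 0; 0 0 0 0 0 0 0; 0 0 0 -1 0 0 0; 0 -1.6 0 0 0 0 0; 0 -1.6 0 0 0 0 0; 0 -1.6 0 0 0 0 0; 0 0 0 0 0 0 0; 0 0 0 0 0 0 0; 0 0 0 1 0 0 0; 0 0 0 0.8 0 0 0; 0 0 0 0 0 0 0",
)

```text
time: 20.62
tool_pos: [0.4337, -0.0893, 0.046]
tool_rot: [-3.141, -0.524, 0.331]
contact_force: [-0.2, -0.4, -1.0]
opening: 0.0193
grip_force: 60.0
```

Call:
apply_moves(
  motion="0 0 0 0.2 0 0 0; 0 0 0 0.2 0 0 0; 0 0 0 0.16 0 0 0; 0 0 0 0 0 0 0; 0 0 0 0 0 0 0",
)

```text
time: 21.25
tool_pos: [0.436, -0.0888, 0.0414]
tool_rot: [3.141, -0.525, 0.33]
contact_force: [-2.0, -0.7, 2.9]
opening: 0.0192
grip_force: 60.0
```

Call:
apply_moves(
  motion="0 0.6 0 -0.02 0 0 0; 0 0.6 0 -0.02 0 0 0; 0 0.6 0 -0.03 0 0 0; 0 0.6 0 -0.03 0 0 0; 0 0.6 0 -0.02 0 0 0; 0 0.6 0 -0.02 0 0 0; 0 0.6 0 -0.01 0 0 0; 0 0.6 0 -0.01 0 0 0; 0 0 0 0 0 0 0; 0 0 0 0 0 0 0; 0 0 0 0 0 0 0",
)

```text
time: 22.62
tool_pos: [0.4744, -0.0755, 0.0666]
tool_rot: [-3.141, -0.524, 0.33]
contact_force: [-0.7, 0.7, 4.3]
opening: 0.0196
grip_force: 60.0
```

Call:
apply_moves(
  motion="0 0 0 -0.6 0 0 0; 0 0 0 -0.6 0 0 0; 0 0 0 0 0 0 0; 0 0 0 -1 0 0 0; 0 -1.6 0 0 0 0 0; 0 -1.6 0 0 0 0 0; 0 -1.6 0 0 0 0 0; 0 0 0 -1.9 0 0 0; 0 2.1 0.1 -3.4 0 0 0; 0 2.1 0.1 -3.5 0 0 0; 0 0 0 0 0 0 0",
)

```text
time: 24.0
tool_pos: [0.4192, -0.0982, 0.1613]
tool_rot: [3.135, -0.527, 0.333]
contact_force: [-0.1, -0.1, -1.6]
opening: 0.0193
grip_force: 60.0
```

Call:
apply_moves(
  motion="0 0.54 2.69 -0.51 0 0 0; 0 0.54 2.69 -0.51 0 0 0; 0 0.54 2.69 -0.51 0 0 0; 0 0.54 2.69 -0.51 0 0 0; 0 0.54 2.69 -0.51 0 0 0; 0 0.54 2.69 -0.51 0 0 0; 0 0 0 0 0 0 0; 0 0 0 0 0 -0.131 0; 0 0 0 0 0 -0.131 0; 0 0 0 0 0 -0.131 0; 0 0 0 0 0 -0.131 0; 0 0 0 0 0 0 0.162; 0 0 0 0 0 0 0; 0 0 0 0 0 0 0",
)

```text
time: 25.75
tool_pos: [0.4816, -0.2449, 0.2007]
tool_rot: [-3.14, 0.001, 0.171]
contact_force: [-0.8, -0.0, -1.3]
opening: 0.0191
grip_force: 60.0
```

```bash
python3 - <<'E'
from h import *
show(np.array([.4825,-.2458,.2]))
w=wcam();q=cam('side')
cv2.imwrite('pics/c.png',np.vstack([cv2.resize(q['img'][110:290,170:400],None,fx=2,fy=2),w['img'][30:260,60:520]])[:,:,::-1])
E
```

```text
pos [ 0.4816 -0.2449  0.2007] rot [-3.14e+00  1.00e-03  1.71e-01] q [-0.61  0.39  1.52  0.    1.23  0.79] F [-0.85 -0.01 -1.3 ] tq [-0.08  0.18 -0.03]
target [ 0.4825 -0.2458  0.2   ] shift cm [0.07 0.11 0.07]
```

View pics/c.png

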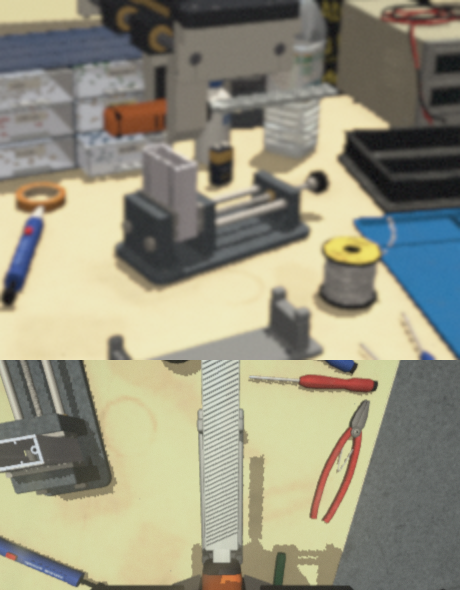

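The picture is the same as at pick-up: the file is level and square, in line with the rest.

Call:
apply_moves(
  motion="0 0.05 0.08 4 0 0 0; 0 0 0 4 0 0 0; 0 0 0 4 0 0 0; 0 0 0 3 0 0 0; 0 0 0 1.5 0 0 0; 0 0 0 0.7 0 0 0; 0 0 0 0.5 0 0 0; 0 0 0 0 0 0 0",
)

```text
time: 26.85
tool_pos: [0.4833, -0.2464, 0.025]
tool_rot: [3.141, -0.001, 0.168]
contact_force: [-0.2, 0.3, -0.8]
opening: 0.0194
grip_force: 60.0
```

Call:
apply_moves(
  motion="0 -0.05 0 0.2 0 0 0; 0 0 0 0 0 0 0; 0 0 0 0 0 0 0",
)

```text
time: 27.22
tool_pos: [0.4826, -0.2463, 0.0227]
tool_rot: [3.141, -0.0, 0.168]
contact_force: [0.2, 0.1, -1.0]
opening: 0.0198
grip_force: 60.0
```

Call:
apply_moves(
  motion="55 0 0 0 0 0 0; 55 0 0 0 0 0 0; 55 0 0 0 0 0 0; 55 0 0 0 0 0 0; 55 0 0 -1 0 0 0; 55 0 0 -3 0 0 0; 55 0 0 -5 0 0 0; 55 0 0 -5 0 0 0; 55 0 0 -4 0 0 0; 55 0 0 0 0 0 0; 55 0 0 0 0 0 0",
)

```text
time: 28.6
tool_pos: [0.482, -0.246, 0.2022]
tool_rot: [-3.141, 0.0, 0.168]
contact_force: [-0.4, -0.3, -0.2]
opening: 0.0506
grip_force: 0.0
```

```bash
python3 - <<'E'
from h import *
show(np.array([.4825,-.2458,.2]))
w=wcam();q=cam('side')
cv2.imwrite('pics/d.png',np.hstack([cv2.resize(q['img'][230:330,200:350],None,fx=2.6,fy=2.6),w['img'][30:290,150:440]])[:,:,::-1])
E
```

```text
pos [ 0.482  -0.246   0.2022] rot [-3.141  0.     0.168] q [-0.61  0.39  1.52  0.    1.23  0.79] F [-0.35 -0.34 -0.19] tq [-0.08  0.15  0.01]
target [ 0.4825 -0.2458  0.2   ] shift cm [ 0.05 -0.01  0.22]
```

View pics/d.png

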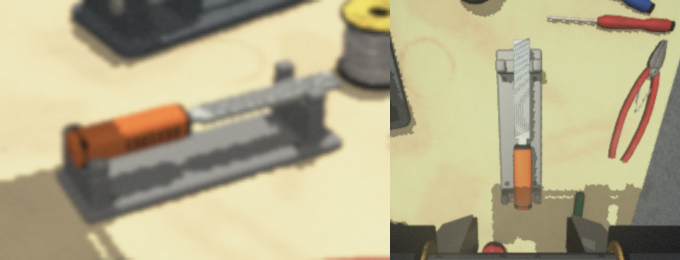

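The file lies in both notches as it did at the start, and the gripper is clear above it.

```bash
python3 -c "
from cell import robot
print(robot.hand_in())"
```

```text
the job is handed in; nothing more can be done
None
```

The job is handed in, with no verdict returned: three forward strokes over the burred edge at roughly 4–6 N, and the file is back in both notches of its rest, released.

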